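Run a slide caddy through the reader with its treadle, then start it drying

TASK

Stand the orange slide caddy in the channel between the reader's white cheeks and let go, then push the reader's treadle fully down so that the pusher drives the caddy out of the channel up to the red stop. Take the caddy from there, stand it upright inside the rim of the dryer's black plate and let go, then push the dryer's green plunger fully down and leave both treadle and plunger sprung back up. The caddy carries glass: set it down gently, keep it upright, and do not shift or knock over the other loose things on the bench.

Things in the scene. Friction and masses are not known exactly. Their poses are not given: they have to be found in the camera images.
- caddy: orange slide caddy with glass slides standing in it: an upright block 56 x 56 mm in plan and 100 mm high, 0.25 kg, flat-sided, open frame look, square (all four sides alike). Origin at the centre of its underside, z up, x and y square to its sides. It stands on the bench among similar things; grip it across two facing sides from above
- reader: fixed bench-top slide reader. Origin under the channel's centre at bench level; x points away from the treadle, y is the feed direction. Grey bed 12 mm high, 235 mm long in y. Dark steel pusher plate across the channel's line (x +-25, z 23 to 53 mm): face at y -70 mm at rest, +60 mm with the treadle fully down, springs back. Guide bar behind at x 63 to 85 mm, 62 mm high
- channel (a point): centre of the channel on the top of the reader's bed (12 mm above the bench); axes as the reader's. The channel lies between two white cheeks, 75 mm long in y (+-37.5 mm), 30 mm thick, tops 95 mm above the bench, inner faces 66 mm apart (x +-33 mm); open on top and at both y ends
- stop_place (a point): where the caddy's underside centre stands when the pusher has driven it to the red stop: 88 mm along the reader's y from the channel's centre, on the bed; open on both x sides. The red stop, a plate 90 mm wide and 95 mm high, has its face 32 mm further along y (4 mm beyond the caddy)
- treadle (a joint): angle of the reader's treadle, rad: 0 up at rest, grows as it is pressed, 0.36 at its stop; spring return, 5 to 15 N at the pad. A steel lever hinged 77 mm in front of the reader's origin (x -77, z 22 mm, axis along y), rising towards the robot, with a black pad with yellow ribs, 66 mm long and 74 mm wide, at its end
- treadle_pad (a point): centre of the treadle pad's upper face, 117 mm from the hinge along the lever; moves with the treadle: about 73 mm above the bench at rest, 33 mm when fully down
- dryer: white dryer, a fixed box 220 (x) x 200 (y) x 74 mm high; origin at the centre of its underside, front with the panel at -x. Its black plate is on the top, its green plunger near the front corner at x = -68, y = -58 mm
- plate (a point): centre of the black plate's upper face, 80 mm above the bench; the plate is 106 x 106 mm inside a rim 5 mm wide and 6 mm high
- plunger (a joint): travel of the dryer's plunger, m: 0 up (at rest), grows as it is pressed, 0.012 at its stop; spring return, about 6 N at the stop
- plunger_top (a point): centre of the top face of the green plunger head (36 mm diameter, head 12 mm thick), 114 mm above the bench at rest; moves with the plunger
- grey_caddy: bystander: grey caddy of the same size as the orange one, 56 x 56 x 100 mm; origin under its centre
- amber_jar: bystander: amber jar, 60 mm diameter, 95 mm high; origin under its centre
- reagent_bottle: bystander: green bottle with a blue cap, 64 mm diameter, 160 mm high; origin under its centre
- white_tub: bystander: white tub with a blue lid, 56 mm diameter, 70 mm high, beside the treadle; origin under its centre
- slide_box: bystander: blue slide box lying flat, 60 (x) x 100 (y) x 32 mm high; origin under its centre
- beaker: bystander: glass beaker, 64 mm rim diameter, 85 mm high; origin under its centre
Mind the look-alikes: they are no part of the job. Of the things that look like the caddy, the middle-sized one is meant.

How it is judged:
By the outcome, as a careful person would: the job done as asked, in the order asked, and still so for the second after the job is handed in, with the robot touching nothing.
It also fails if it takes over 72 s, if anything falls off the work surface, if the arm or the gripper's body presses on something with over 40 N, if the wrist force passes 120 N, or if a joint passes its speed limit or range.

ROBOT

A 7-joint arm with a two-finger parallel gripper is mounted at the origin on the work surface. World frame = base frame: x ahead of the robot, y to its left, z up, the work surface at z = 0. Lengths are in m, angles in rad, forces in N, time in s.
With the tool pointing down it reaches from about 0.425 to 0.875 m from the base axis. Payload 4.7 kg.
Tool frame: the origin (TCP) lies at the centre of the arm's flange, where the gripper is bolted on; the fingertips stand 182 mm ahead of it and the grasp point (between the pads) lies ahead of it (ctrl.hold_point_z is the z of the grasp point in the tool frame, in m); z points along the fingers, y is the direction in which the jaws open and shut (so a half turn about z gives the same grasp; the last joint's range is limited). The gripper opens to 87 mm and grips with 3 to 60 N. Pads are 19 mm wide; open, the fingers measure 117 mm over their backs; the gripper's body (75 mm by 190 mm) begins 51 mm behind the grasp point.
Start: joints at [1.179, 0.321, -0.07, 1.45, 0.023, 1.371, -0.057], TCP at [0.257, -0.597, 0.405] pointing down, gripper open.
Joint ranges: [-2.86, 2.86], [-0.3, 2.09], [-1.38, 1.24], [0.06, 2.45], [-1.56, 4.7], [0.09, 2.05], [-2.69, 2.69]. Speed limits (rad/s): [2.57, 2.57, 3.14, 3.14, 3.14, 3.14, 3.14].

INTERFACE

Orientations are given as a rotation vector (axis times angle).
In Python, from bench import get_state, imaging, workorder, ctrl gives the robot as it stands.
- The arm moves only by the tool step_arm, never from a script. Its argument "increments" is a list of rows, each an object of numbers: "claw": the opening, from 0 (shut) to 1 (fully open); "tx", "ty", "tz": the shift along the tool's x, y, z in m; "spin": the turn about the tool's z in degrees. A call has 1 to 8 rows; each row is the pose to reach, as a shift and turn from the pose commanded when the call began, along the tool's axes at that moment; what a row does not reach only later rows make up. A row lasts 1/12 s, in which the tool goes at most 41.7 mm and 7.16 degrees, less where a joint would pass 70% of its speed; a pose out of reach is approached as far as the arm can. A call with a gripper value outside its range is refused whole. The fingers move at their own pace and stop on an object; "force" is the grip in N (left out, the last holds). Time passes only in rows, so rows that repeat a pose let the fingers close. It gives the time, the measured TCP pose, the force and the opening at its end, in the units of the state.
- get_state(): the state, without advancing time (a new reading comes with each control period).
- imaging.get_image(name): name is "scene" or "top"; returns the picture (480x640x3 uint8, blue, green, red); there is no depth.
- imaging.camera_params(name): a dict with "intrinsics" (3x3 intrinsics, pixels), "distortion" ([k1, k2, p1, p2, k3] as OpenCV has them; the pictures are not rectified), "camera_from_world" (4x4, takes a point from world to camera coordinates). Camera axes: x right, y down, z forward; pixel columns grow to the right and rows downward; lengths in m; the calibration is good to about 2 mm. A picture is of the moment at which its call begins. camera_params takes no time and is no camera call.
- workorder.close_job(): hands the job in, once; it reports no verdict.
The state is a dict: "time": time; "joint_positions": joint angles; "qd": joint speeds; "joint_torque": joint torques, N m; "position": TCP position; "tool_rot": TCP orientation; "ft_force": force on the tool from outside, world axes, zero at the start; "torque": the same for the moment, N m; "grip_width": opening from 0.0 (shut) to 1.0 (fully open).
Only numpy, scipy, OpenCV 4.12 (cv2) and the standard library are available. Lean on these libraries where they do the work, as an engineer would, in place of code of your own. Each camera call takes 0.05 s, during which the arm holds its last target. There are 200 camera calls.

## Working session

There is one attempt and no reset: what is moved stays moved. The work goes in short steps, Python scripts to look and compute and a tool call to move; the robot and the scene stay as the last step left them, time stands still between calls to the robot, and variables do not carry over. Pictures are saved under pics/ and viewed, on a budget of 10 in all, crops included, one or two more only if the job needs it, and the job is handed in when it is done.

Besides the shell and the picture viewer there is one more tool, called after ">>>" as name([rows], argument=value, ...), one row to a line, values as JSON. step_arm: Moves the arm, as the interface text tells. Its arguments: {"type":"object","properties":{"increments":{"type":"array"},"force":{"type":"number"}},"required":["increments"]}

```bash
mkdir -p pics; ls; python3 - <<'E'
from bench import get_state, imaging, ctrl
import cv2
s=get_state(); print(s, ctrl.hold_point_z)
for n in("scene","top"):
    cv2.imwrite(f"pics/{n}0.png",imaging.get_image(n)); p=imaging.camera_params(n); print(n,p)
E
```

```text
pics
{'time': 0.0, 'joint_positions': array([ 1.17912691,  0.32182011, -0.07012024,  1.45164371,  0.02263261,
        1.37080767, -0.05695468]), 'qd': array([ 0.00182201, -0.00127164, -0.00154531,  0.00144702, -0.00163741,
        0.00163459,  0.00183378]), 'joint_torque': array([ 3.75705467e-04, -4.91286564e+01, -4.03775750e-01, -3.12527704e+01,
       -6.40020682e-02,  4.36745526e-02,  1.59445899e-04]), 'position': array([ 0.25647636, -0.59704272,  0.40367907]), 'tool_rot': array([-3.07536437e+00, -6.32673398e-01,  7.78921078e-04]), 'ft_force': array([ 0.40587604, -0.17069273,  0.0979117 ]), 'torque': array([-0.06094833,  0.03217794, -0.0257001 ]), 'grip_width': 0.9999531515645955} 0.1635
scene {'intrinsics': array([[557.42445084,   0.        , 317.96683431],
       [  0.        , 557.42445084, 243.46303559],
       [  0.        ,   0.        ,   1.        ]]), 'distortion': array([0.0070598, 0.       , 0.       , 0.       , 0.       ]), 'camera_from_world': array([[ 4.07009765e-01,  9.13422524e-01, -1.53103521e-03,
        -1.70999605e-01],
       [ 6.63047873e-01, -2.96597960e-01, -6.87311551e-01,
        -2.49548084e-01],
       [-6.28259954e-01,  2.78727363e-01, -7.26361128e-01,
         1.78890152e+00],
       [ 0.00000000e+00,  0.00000000e+00,  0.00000000e+00,
         1.00000000e+00]])}
top {'intrinsics': array([[453.51916065,   0.        , 325.39606703],
       [  0.        , 453.51916065, 235.25270045],
       [  0.        ,   0.        ,   1.        ]]), 'distortion': array([-0.10770255,  0.        ,  0.        ,  0.        ,  0.        ]), 'camera_from_world': array([[ 0.02567815, -0.99955702,  0.01504644, -0.05395159],
       [-0.9909218 , -0.02743745, -0.13160996,  0.48345956],
       [ 0.13196449, -0.01153034, -0.99118738,  1.16599134],
       [ 0.        ,  0.        ,  0.        ,  1.        ]])}
```

View pics/scene0.png

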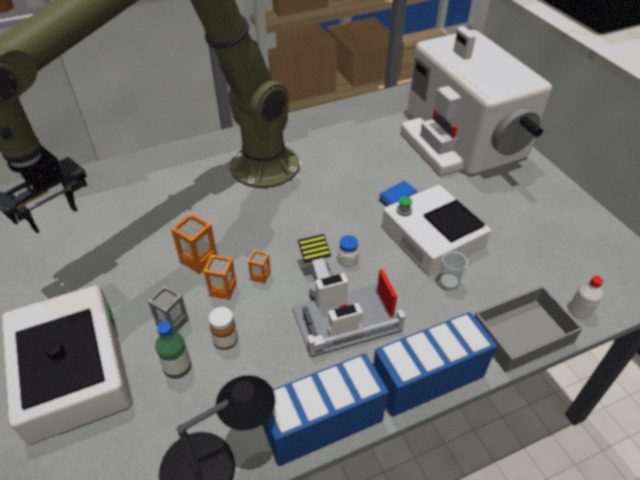

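View pics/top0.png

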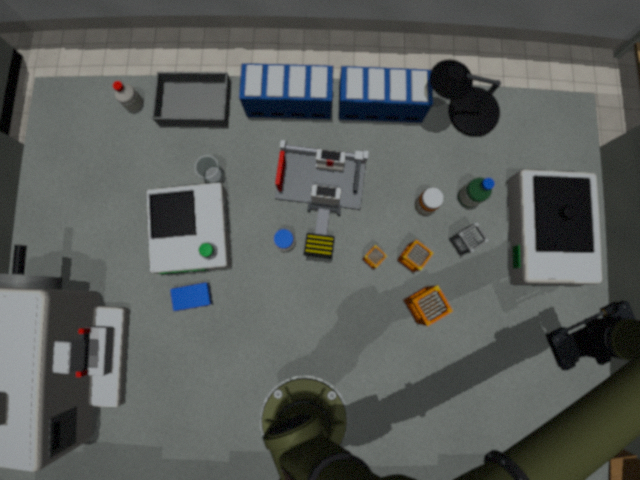

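The pictures show three orange caddies. In the top view they are large (432,305), middle (416,256) and small (375,256), so the middle one is the target. The reader is at about (322,180), the treadle pad at (319,245), the dryer at (187,228) and the plunger at (207,250). I'll zoom in for precise points.

```bash
python3 - <<'E'
import cv2,numpy as np
t=cv2.imread("pics/top0.png"); s=cv2.imread("pics/scene0.png")
def crop(im,x,y,w,h,k,name):
    c=cv2.resize(im[y:y+h,x:x+w],None,fx=k,fy=k,interpolation=cv2.INTER_CUBIC)
    for i in range(0,w,10):
        cv2.line(c,(i*k,0),(i*k,12 if (x+i)%50==0 else 5),(0,255,255),1)
        if (x+i)%20==0: cv2.putText(c,str(x+i),(i*k,22),0,.35,(0,255,255),1)
    for i in range(0,h,10):
        cv2.line(c,(0,i*k),(5,i*k),(0,255,255),1)
        if (y+i)%20==0: cv2.putText(c,str(y+i),(8,i*k+4),0,.35,(0,255,255),1)
    cv2.imwrite(name,c)
crop(t,260,130,240,150,3,"pics/c1.png"); 
a=s
crop(s,160,200,260,160,3,"pics/c2.png")
crop(t,140,140,100,140,4,"pics/c3.png")
E
```

```text
(no output)
```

View pics/c1.png

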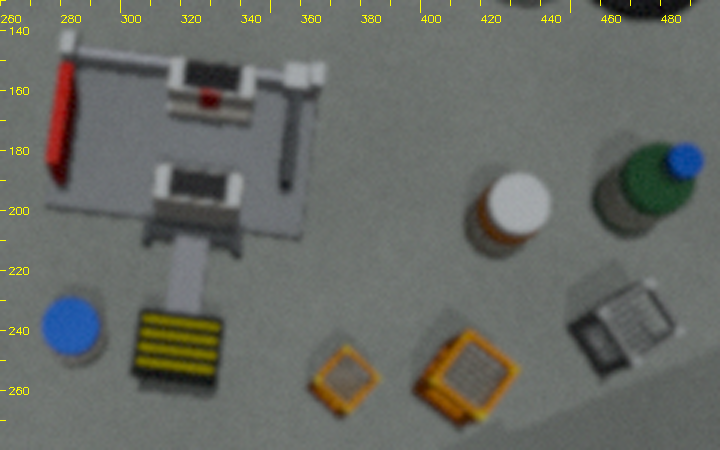

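View pics/c2.png

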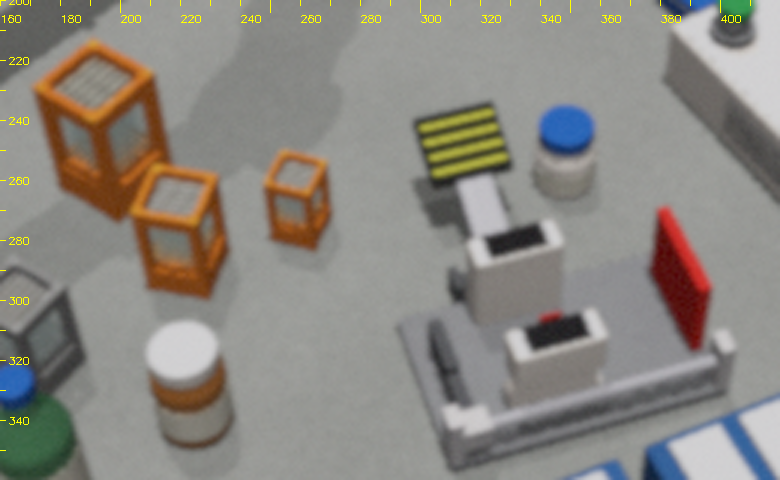

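View pics/c3.png

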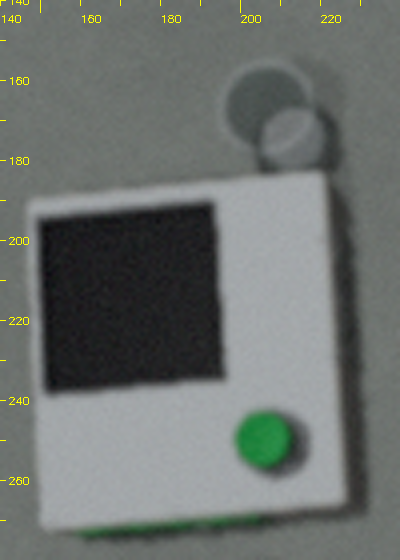

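Middle orange caddy: its top face is at about c1 (474,375) px, and the cheeks, pad, plate and plunger are all clear. Next I fit the poses.

```bash
cat > h.py <<'E'
import numpy as np,cv2
from scipy.optimize import least_squares
from scipy.spatial.transform import Rotation as R
from bench import imaging,get_state
P={n:imaging.camera_params(n) for n in("scene","top")}
def proj(n,X):
    p=P[n];T=p["camera_from_world"]
    return cv2.projectPoints(np.float64(X).reshape(-1,1,3),cv2.Rodrigues(T[:3,:3])[0],T[:3,3],p["intrinsics"],p["distortion"])[0].reshape(-1,2)
def fit(obs,x0):
    # obs: list (cam, local pts Nx3, pix Nx2)
    def w(v,L):
        L=np.float64(L);c,s=np.cos(v[2]),np.sin(v[2])
        return np.c_[v[0]+c*L[:,0]-s*L[:,1],v[1]+s*L[:,0]+c*L[:,1],L[:,2]]
    f=lambda v:np.concatenate([(proj(n,w(v,L))-np.float64(q)).ravel() for n,L,q in obs])
    r=least_squares(f,x0,loss="soft_l1");return r.x,np.round(f(r.x).reshape(-1,2),1)
def unproj(n,px,z):
    p=P[n];T=p["camera_from_world"]
    u=cv2.undistortPoints(np.float64(px).reshape(-1,1,2),p["intrinsics"],p["distortion"]).reshape(-1,2)
    d=np.c_[u,np.ones(len(u))]@T[:3,:3];C=-T[:3,:3].T@T[:3,3]
    return C+d*((z-C[2])/d[:,2])[:,None]
c1=lambda a:np.float64(a)/3+[260,130]
c2=lambda a:np.float64(a)/3+[160,200]
c3=lambda a:np.float64(a)/4+[140,140]
def sq(a,z):return [[-a,-a,z],[a,-a,z],[a,a,z],[-a,a,z]]
def tool(state=None):
    s=state or get_state();return s["position"],R.from_rotvec(s["tool_rot"])
def delta(xy,z,yaw,fingers=True):
    """move so that hold point gets at xy,z with jaw axis (tool y) heading yaw mod pi"""
    p,r=tool();m=r.as_matrix();y=np.arctan2(m[1,1],m[0,1])
    d=(yaw-y+np.pi/2)%np.pi-np.pi/2
    hp=0.1635 if fingers else 0.182
    D=np.array([xy[0],xy[1],z+hp])-p
    return np.round(m.T@D,4),"spin deg",np.round(-np.degrees(d),2),"jaw yaw",y,"tilt",np.round(m[:,2],4)
E
python3 - <<'E'
from h import *
top=[[-.033,.0375,.095],[-.033,-.0375,.095],[-.063,.0375,.095],[-.063,-.0375,.095],[.033,.0375,.095],[.033,-.0375,.095],[.063,.0375,.095],[.063,-.0375,.095]]
o=[("top",top,c1([[157,164],[242,174],[153,193],[240,203],[168,91],[253,97],[174,58],[256,67]])),
("scene",[[-.063,-.0375,.095],[-.063,.0375,.095],[-.033,.0375,.095],[-.033,-.0375,.095],[.033,-.0375,.095],[.033,.0375,.095],[.063,.0375,.095],[.063,-.0375,.095]],c2([[470,242],[553,222],[562,244],[477,265],[505,333],[597,310],[606,336],[515,357]]))]
for oo in(o,o[:1],o[1:]):
    v,e=fit(oo,[.5,0,0]);print("reader",v,e.tolist() if oo is o else"")
tp=unproj("top",c1([[142,312],[222,319],[215,377],[135,372],[178,345]]),.073);print(tp)
# caddy: assume corner order
a=.028
t=unproj("top",c1([[472,329],[519,369],[474,421],[429,381]]),.1);print(t, [np.linalg.norm(t[i]-t[i-1]) for i in range(4)])
# corners: top(+x), right(-y), bottom(-x), left(+y): yaw45-ish
L=[[a,a,.1],[a,-a,.1],[-a,-a,.1],[-a,a,.1]]
s=unproj("scene",c2([[157,165],[218,172],[207,217],[132,209]]),.1);print(s,[np.linalg.norm(s[i]-s[i-1]) for i in range(4)])
o=[("top",L,c1([[472,329],[519,369],[474,421],[429,381]]))]
print(fit(o,[.4,-.2,-.7]))
d=unproj("top",c3([[30,200],[325,172],[345,500],[42,527]]),.074);print("dryer",d,d.mean(0))
d=unproj("top",c3([[38,216],[214,203],[226,378],[45,393]]),.08);print("plate",d,d.mean(0))
print("plunger",unproj("top",c3([[264,438]]),.114))
print("tub",unproj("top",c1([[71,325]]),.07),"small",unproj("top",c1([[347,378]]),.07),"big",unproj("top",[[432,303]],.13))
print("plate scene",unproj("scene",[[424,219],[455,201],[487,222],[457,240]],.08), unproj("scene",[[405,201]],.114))
E
```

```text
reader [ 0.63745212 -0.04435519 -0.10785032] [[-0.1, -1.3], [0.8, -0.7], [-0.3, 0.4], [-0.0, 1.0], [-0.2, -1.8], [0.4, 0.1], [-0.6, -1.9], [0.9, -1.0], [-1.7, -1.5], [0.0, -2.2], [1.2, -0.4], [-0.2, 0.1], [-0.7, -1.1], [-0.7, -1.5], [1.0, -0.2], [0.2, 1.1]]
reader [ 0.63549187 -0.04406398 -0.09733579] 
reader [ 0.63945466 -0.0450212  -0.11224166] 
[[ 0.48126403  0.00559927  0.073     ]
 [ 0.47714309 -0.06258576  0.073     ]
 [ 0.42751048 -0.05781537  0.073     ]
 [ 0.4299145   0.00994165  0.073     ]
 [ 0.45387944 -0.02578417  0.073     ]]
[[ 0.47094143 -0.27101415  0.1       ]
 [ 0.43837038 -0.31073379  0.1       ]
 [ 0.39411623 -0.27274884  0.1       ]
 [ 0.42644237 -0.23491372  0.1       ]] [np.float64(0.05730102548283947), np.float64(0.05136655890295563), np.float64(0.05832054931262545), np.float64(0.04976420017630715)]
[[ 0.39886784 -0.27826572  0.1       ]
 [ 0.42701054 -0.23448849  0.1       ]
 [ 0.47007857 -0.25776678  0.1       ]
 [ 0.43712075 -0.31061193  0.1       ]] [np.float64(0.0500955412142089), np.float64(0.05204284167835179), np.float64(0.04895645141004692), np.float
[... 201 characters left out ...]

 [0.60865043 0.23358756 0.074     ]
 [0.39622481 0.20862729 0.074     ]
 [0.37291367 0.40319527 0.074     ]] [0.49087489 0.31832613 0.074     ]
plate [[0.57383195 0.4192364  0.08      ]
 [0.58497491 0.30341551 0.08      ]
 [0.47122568 0.28797254 0.08      ]
 [0.45829592 0.40523134 0.08      ]] [0.52208212 0.35396395 0.08      ]
plunger [[0.43039076 0.25258871 0.114     ]]
tub [[0.46882651 0.06579179 0.07      ]] small [[ 0.42988499 -0.17019427  0.07      ]] big [[ 0.31442182 -0.30059168  0.13      ]]
plate scene [[0.48664645 0.28364433 0.08      ]
 [0.45995643 0.40026364 0.08      ]
 [0.56554698 0.4315845  0.08      ]
 [0.58912787 0.32060712 0.08      ]] [[0.43408699 0.25088533 0.114     ]]
```

```bash
python3 - <<'E'
from h import *
print(delta((.4325,-.272),.235,-.69)); 
E
```

```text
(array([ 0.29  , -0.2291,  0.0056]), 'spin deg', np.float64(-27.21), 'jaw yaw', np.float64(-1.1649682177323264), 'tilt', array([-8.0e-04,  1.6e-03, -1.0e+00]))
```

>>> step_arm([
  {"tx": 0.03,"ty": -0.024,"spin": -3.4},
  {"tx": 0.06,"ty": -0.048,"spin": -6.8},
  {"tx": 0.09,"ty": -0.072,"spin": -10},
  {"tx": 0.12,"ty": -0.096,"spin": -13.5},
  {"tx": 0.15,"ty": -0.12,"spin": -17},
  {"tx": 0.18,"ty": -0.144,"spin": -20},
  {"tx": 0.21,"ty": -0.168,"spin": -24},
  {"tx": 0.24,"ty": -0.19,"spin": -27.2},
])

```text
invalid input at $.increments[0]: expected keys claw, tx, ty, tz, spin
```

```bash
python3 - <<'E'
from h import *
print(get_state()["position"],delta((.4325,-.272),.235,-.69)); 
E
```

```text
[ 0.25647815 -0.59705084  0.40375069] (array([ 0.29  , -0.2291,  0.0056]), 'spin deg', np.float64(-27.21), 'jaw yaw', np.float64(-1.1649682177323264), 'tilt', array([-8.0e-04,  1.6e-03, -1.0e+00]))
```

All keys are needed.

>>> step_arm([
  {"claw": 1,"tx": 0.03,"ty": -0.024,"tz": 0,"spin": -3.4},
  {"claw": 1,"tx": 0.06,"ty": -0.048,"tz": 0,"spin": -6.8},
  {"claw": 1,"tx": 0.09,"ty": -0.072,"tz": 0,"spin": -10},
  {"claw": 1,"tx": 0.12,"ty": -0.096,"tz": 0,"spin": -13.5},
  {"claw": 1,"tx": 0.15,"ty": -0.12,"tz": 0,"spin": -17},
  {"claw": 1,"tx": 0.18,"ty": -0.144,"tz": 0,"spin": -20},
  {"claw": 1,"tx": 0.21,"ty": -0.168,"tz": 0,"spin": -24},
  {"claw": 1,"tx": 0.24,"ty": -0.19,"tz": 0,"spin": -27.2},
])

```text
time: 0.77
position: [0.4024, -0.3258, 0.4045]
tool_rot: [-2.839, -1.344, 0.001]
ft_force: [2.1, -1.7, 0.7]
grip_width: 1.001
```

```bash
python3 - <<'E'
from h import *
print(get_state()["position"],delta((.4325,-.272),.235,-.69)); 
E
```

```text
[ 0.40242226 -0.32577414  0.40448838] (array([ 0.0607, -0.0108,  0.006 ]), 'spin deg', np.float64(0.18), 'jaw yaw', np.float64(-0.6868660692078603), 'tilt', array([-6.e-04,  1.e-04, -1.e+00]))
```

>>> step_arm([
  {"claw": 1,"tx": 0.03,"ty": -0.005,"tz": 0.015,"spin": 0},
  {"claw": 1,"tx": 0.061,"ty": -0.011,"tz": 0.03,"spin": 0.2},
  {"claw": 1,"tx": 0.061,"ty": -0.011,"tz": 0.035,"spin": 0.2},
  {"claw": 1,"tx": 0.061,"ty": -0.011,"tz": 0.035,"spin": 0.2},
])

```text
time: 1.1
position: [0.4328, -0.2716, 0.3679]
tool_rot: [-2.839, -1.339, 0.003]
ft_force: [-1.4, -0.6, 0.1]
grip_width: 1.002
```

```bash
python3 - <<'E'
from h import *
def tri(a,b):
    f=lambda X:np.r_[proj("top",X)[0]-a,proj("scene",X)[0]-b]
    r=least_squares(f,[.4,-.2,.1]);return r.x,r.fun
print("big",tri([432,303],[192,228.5]))
print("mid",tri(c1([473,375])[()],c2([178,191])))
s=imaging.get_image("scene");t=imaging.get_image("top")
k=4
a=cv2.resize(s[195:295,150:270],None,fx=k,fy=k,interpolation=2);b=cv2.resize(t[200:330,370:460],None,fx=k,fy=k,interpolation=2)[:400]
cv2.imwrite("pics/g1.png",np.hstack([a,b][:1]+[b[:400,:310]]))
print(get_state()["position"],delta((.4325,-.272),.08,-.69))
E
```

```text
big (array([ 0.31421385, -0.30217492,  0.12563707]), array([0.19915895, 0.06991768, 0.21921822, 0.02354211]))
mid (array([ 0.43266502, -0.27134984,  0.09927876]), array([-0.26237502, -0.09487716, -0.27262304, -0.01769611]))
[ 0.43194905 -0.27461494  0.36958521] (array([ 0.0025, -0.0012,  0.1261]), 'spin deg', np.float64(-0.26), 'jaw yaw', np.float64(-0.6945202267631276), 'tilt', array([-9.e-04, -3.e-04, -1.e+00]))
```

View pics/g1.png

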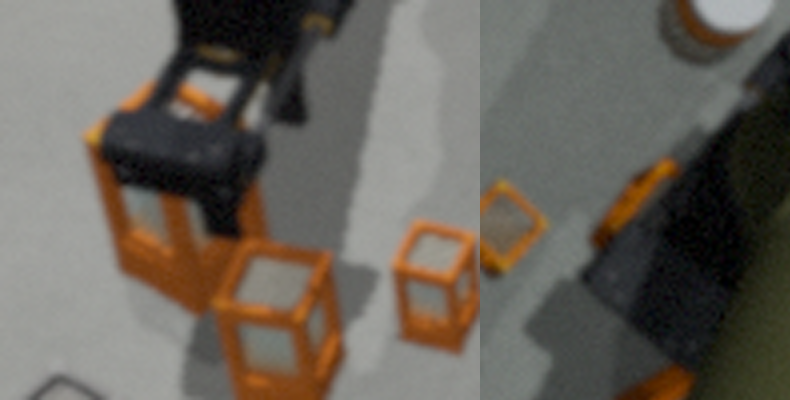

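Scene crop: the gripper hovers over the mid caddy, whose top centre is at about (213,267) in the full picture. The top view is mostly covered by the arm. The triangulated heights (mid 0.099 m, big 0.126 m) confirm which caddy it is. Descending.

>>> step_arm([
  {"claw": 1,"tx": 0.002,"ty": -0.001,"tz": 0.025,"spin": 0},
  {"claw": 1,"tx": 0.002,"ty": -0.001,"tz": 0.05,"spin": 0},
  {"claw": 1,"tx": 0.002,"ty": -0.001,"tz": 0.075,"spin": 0},
  {"claw": 1,"tx": 0.002,"ty": -0.001,"tz": 0.095,"spin": 0},
  {"claw": 1,"tx": 0.002,"ty": -0.001,"tz": 0.11,"spin": 0},
  {"claw": 1,"tx": 0.002,"ty": -0.001,"tz": 0.12,"spin": 0},
  {"claw": 1,"tx": 0.002,"ty": -0.001,"tz": 0.125,"spin": 0},
  {"claw": 1,"tx": 0.002,"ty": -0.001,"tz": 0.125,"spin": 0},
])

```text
time: 1.87
position: [0.4324, -0.2726, 0.2443]
tool_rot: [-2.845, -1.331, 0.001]
ft_force: [0.3, 0.8, 0.3]
grip_width: 0.994
```

>>> step_arm([
  {"claw": 0.75,"tx": 0,"ty": 0,"tz": 0,"spin": 0},
  {"claw": 0.7,"tx": 0,"ty": 0,"tz": 0,"spin": 0},
  {"claw": 0.65,"tx": 0,"ty": 0,"tz": 0,"spin": 0},
  {"claw": 0.6,"tx": 0,"ty": 0,"tz": 0,"spin": 0},
  {"claw": 0.5,"tx": 0,"ty": 0,"tz": 0,"spin": 0},
  {"claw": 0.4,"tx": 0,"ty": 0,"tz": 0,"spin": 0},
  {"claw": 0.4,"tx": 0,"ty": 0,"tz": 0,"spin": 0},
  {"claw": 0.4,"tx": 0,"ty": 0,"tz": 0,"spin": 0},
], force=20)

```text
time: 2.53
position: [0.4335, -0.2721, 0.2455]
tool_rot: [2.842, 1.333, 0.002]
ft_force: [1.6, -1.6, 4.1]
grip_width: 0.65
```

```bash
python3 - <<'E'
from h import *
s=get_state();print(s["position"],s["grip_width"],s["ft_force"],delta((.4325,-.272),.08,-.69))
E
```

```text
[ 0.43347153 -0.27214915  0.24550591] 0.6502281914996971 [ 1.63919548 -1.56103704  4.10945055] (array([-0.0005, -0.0008,  0.002 ]), 'spin deg', np.float64(-0.22), 'jaw yaw', np.float64(-0.6938726387699543), 'tilt', array([ 0.0019, -0.0015, -1.    ]))
```

>>> step_arm([
  {"claw": 0.4,"tx": 0,"ty": 0,"tz": -0.01,"spin": 0},
  {"claw": 0.4,"tx": 0,"ty": 0,"tz": -0.03,"spin": 0},
  {"claw": 0.4,"tx": 0,"ty": 0,"tz": -0.055,"spin": 0},
  {"claw": 0.4,"tx": 0,"ty": 0,"tz": -0.08,"spin": 0},
  {"claw": 0.4,"tx": 0,"ty": 0,"tz": -0.105,"spin": 0},
  {"claw": 0.4,"tx": 0,"ty": 0,"tz": -0.13,"spin": 0},
  {"claw": 0.4,"tx": 0,"ty": 0,"tz": -0.145,"spin": 0},
  {"claw": 0.4,"tx": 0,"ty": 0,"tz": -0.15,"spin": 0},
])

```text
time: 3.2
position: [0.4331, -0.2714, 0.3973]
tool_rot: [2.842, 1.333, 0.002]
ft_force: [0.0, 0.1, -2.8]
grip_width: 0.649
```

```bash
python3 - <<'E'
from h import *
s=get_state();print(s["position"],s["grip_width"],s["ft_force"])
u=unproj("top",c1([[47,207],[300,238],[317,108]]),.012);print(u,np.linalg.norm(u[0]-u[1]),"yaw",np.arctan2(-(u[0]-u[1])[0],(u[0]-u[1])[1]))
u=unproj("scene",c2([[399,326],[456,466]]),.012);print(u)
print(delta((.637,-.0443),.23,1.465))
E
```

```text
[ 0.43306808 -0.27142237  0.3973128 ] 0.649010735701861 [ 0.0396264   0.08906953 -2.76715986]
[[ 0.58304096  0.09637636  0.012     ]
 [ 0.56097777 -0.13334182  0.012     ]
 [ 0.68302293 -0.1473065   0.012     ]] 0.2307752738880298 yaw -0.09575090861271923
[[ 0.57213632 -0.1355152   0.012     ]
 [ 0.71406544 -0.14607407  0.012     ]]
(array([0.305 , 0.0116, 0.0039]), 'spin deg', np.float64(56.33), 'jaw yaw', np.float64(-0.6935030661669151), 'tilt', array([ 0.0019, -0.0014, -1.    ]))
```

>>> step_arm([
  {"claw": 0.4,"tx": 0.02,"ty": 0.001,"tz": 0,"spin": 4},
  {"claw": 0.4,"tx": 0.05,"ty": 0.003,"tz": 0,"spin": 10},
  {"claw": 0.4,"tx": 0.085,"ty": 0.004,"tz": 0,"spin": 16.5},
  {"claw": 0.4,"tx": 0.12,"ty": 0.005,"tz": 0,"spin": 23},
  {"claw": 0.4,"tx": 0.155,"ty": 0.006,"tz": 0,"spin": 29.5},
  {"claw": 0.4,"tx": 0.19,"ty": 0.007,"tz": 0,"spin": 36},
  {"claw": 0.4,"tx": 0.225,"ty": 0.008,"tz": 0,"spin": 42.5},
  {"claw": 0.4,"tx": 0.255,"ty": 0.01,"tz": 0,"spin": 49},
])

```text
time: 3.87
position: [0.6041, -0.0793, 0.393]
tool_rot: [-3.14, -0.028, 0.006]
ft_force: [-0.2, 0.1, -2.0]
grip_width: 0.648
```

```bash
python3 - <<'E'
from h import *
s=get_state();print(s["position"],s["grip_width"],s["ft_force"])
print(delta((.637,-.0443),.215,1.469))
E
```

```text
[ 0.60409696 -0.07931743  0.39295909] 0.6484338292101096 [-0.19027203  0.06645775 -2.02840761]
(array([ 0.0336, -0.0344,  0.0144]), 'spin deg', np.float64(6.86), 'jaw yaw', np.float64(-1.5527954877166033), 'tilt', array([-0.0036,  0.0017, -1.    ]))
```

>>> step_arm([
  {"claw": 0.4,"tx": 0.015,"ty": -0.015,"tz": 0.006,"spin": 4},
  {"claw": 0.4,"tx": 0.025,"ty": -0.025,"tz": 0.012,"spin": 6.8},
  {"claw": 0.4,"tx": 0.025,"ty": -0.025,"tz": 0.012,"spin": 6.8},
  {"claw": 0.4,"tx": 0.025,"ty": -0.025,"tz": 0.012,"spin": 6.8},
  {"claw": 0.4,"tx": 0.025,"ty": -0.025,"tz": 0.012,"spin": 6.8},
])

```text
time: 4.28
position: [0.6274, -0.0575, 0.3818]
tool_rot: [3.137, -0.152, -0.004]
ft_force: [0.2, -0.4, -3.0]
grip_width: 0.648
```

```bash
python3 - <<'E'
from h import *
s=get_state();print(s["position"],s["grip_width"],s["ft_force"])
print(delta((.637,-.0443),.215,1.469))
E
```

```text
[ 0.62741125 -0.05753215  0.38176806] 0.6478169914151704 [ 0.24304079 -0.36052908 -2.95391648]
(array([ 0.0083, -0.0141,  0.0032]), 'spin deg', np.float64(0.29), 'jaw yaw', np.float64(-1.6675406409104252), 'tilt', array([-2.8e-03, -8.0e-04, -1.0e+00]))
```

>>> step_arm([
  {"claw": 0.4,"tx": 0.004,"ty": -0.007,"tz": 0.006,"spin": 0.3},
  {"claw": 0.4,"tx": 0.0085,"ty": -0.014,"tz": 0.015,"spin": 0.3},
  {"claw": 0.4,"tx": 0.0085,"ty": -0.014,"tz": 0.021,"spin": 0.3},
  {"claw": 0.4,"tx": 0.0085,"ty": -0.014,"tz": 0.021,"spin": 0.3},
  {"claw": 0.4,"tx": 0.0085,"ty": -0.014,"tz": 0.021,"spin": 0.3},
])

```text
time: 4.7
position: [0.6376, -0.0435, 0.3608]
tool_rot: [3.137, -0.16, -0.003]
ft_force: [0.5, -0.4, -3.5]
grip_width: 0.65
```

```bash
python3 - <<'E'
from h import *
s=get_state();print(s["position"],s["grip_width"],s["ft_force"])
print(delta((.637,-.0443),.195,1.469))
I={n:imaging.get_image(n) for n in("scene","top")}
a=cv2.resize(I["scene"][225:355,290:400],None,fx=4,fy=4,interpolation=2);b=cv2.resize(I["top"][130:260,265:355],None,fx=4,fy=4,interpolation=2)
cv2.imwrite("pics/g2.png",np.hstack([a,b]))
E
```

```text
[ 0.63760636 -0.04352678  0.36077587] 0.6495560706013346 [ 0.46786291 -0.36254996 -3.46378198]
(array([-0.0005,  0.0008,  0.0023]), 'spin deg', np.float64(-0.0), 'jaw yaw', np.float64(-1.6726146771400718), 'tilt', array([-2.e-03, -2.e-04, -1.e+00]))
```

View pics/g2.png

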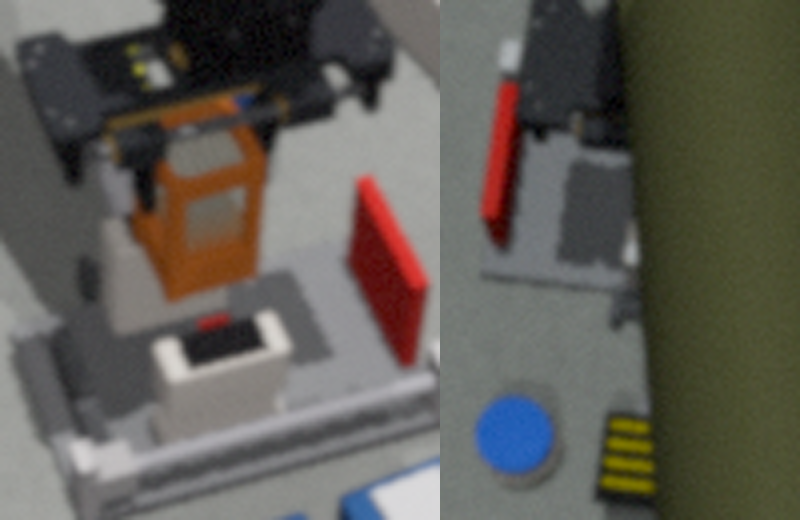

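Scene crop: the caddy hangs between the cheeks, its lower near edge running from (172,300) to (258,275) in the crop. I'll fit that with the same camera to compare it with the reader fit.

```bash
python3 - <<'E'
from h import *
q=np.float64([[172,300],[258,275]])/4+[290,225]
u=unproj("scene",q,.1155);print(u,u.mean(0),np.linalg.norm(u[0]-u[1]))
r=-.102;x=np.array([np.cos(r),np.sin(r)]);print("centre",u.mean(0)[:2]-.028*x,"expect .6376,-.0435 ; reader scene .6395 -.045")
print(proj("scene",[[.6375+.028*x[0]+k*.028*.102,-.0435+.028*x[1]+k*.028,.1155] for k in(-1,1)]),q)
E
```

```text
[[ 0.6596786  -0.06901035  0.1155    ]
 [ 0.66350269 -0.0161518   0.1155    ]] [ 0.66159065 -0.04258107  0.1155    ] 0.05299669395867604
centre [ 0.63373618 -0.03973002] expect .6376,-.0435 ; reader scene .6395 -.045
[[331.39863962 301.66389476]
 [354.56167701 295.53396503]] [[333.   300.  ]
 [354.5  293.75]]
```

>>> step_arm([
  {"claw": 0.4,"tx": 0,"ty": 0,"tz": 0.005,"spin": 0},
  {"claw": 0.4,"tx": 0.001,"ty": 0,"tz": 0.012,"spin": 0},
  {"claw": 0.4,"tx": 0.001,"ty": 0,"tz": 0.014,"spin": 0},
  {"claw": 0.4,"tx": 0.001,"ty": 0,"tz": 0.014,"spin": 0},
])

```text
time: 5.13
position: [0.6386, -0.0437, 0.3465]
tool_rot: [3.137, -0.161, -0.003]
ft_force: [0.2, 0.2, -2.6]
grip_width: 0.649
```

```bash
python3 - <<'E'
from h import *
s=get_state();print(s["position"],s["ft_force"],delta((.637,-.0443),.195,1.469))
ims=np.mean([imaging.get_image("scene").astype(float) for _ in range(6)],0).astype(np.uint8)
cv2.imwrite("pics/raw3.png",ims)
c=cv2.resize(ims[262:327,305:380],None,fx=9,fy=9,interpolation=2)
for p,col in ((proj("scene",[[.6375+np.cos(-.102)*X-np.sin(-.102)*Y,-.0443+np.sin(-.102)*X+np.cos(-.102)*Y,.095] for X,Y in ((.033,-.0375),(.033,.0375),(.063,.0375),(.063,-.0375))]),(255,255,0)),):
    cv2.polylines(c,[np.int32((p-[305,262]+.5)*9)],True,col,1)
cv2.imwrite("pics/g3.png",c)
E
```

```text
[ 0.63858017 -0.04367542  0.3464617 ] [ 0.19065631  0.17729073 -2.58957632] (array([-0.0015,  0.0008, -0.012 ]), 'spin deg', np.float64(-0.02), 'jaw yaw', np.float64(-1.6730224456461065), 'tilt', array([-0.0021,  0.    , -1.    ]))
```

View pics/g3.png

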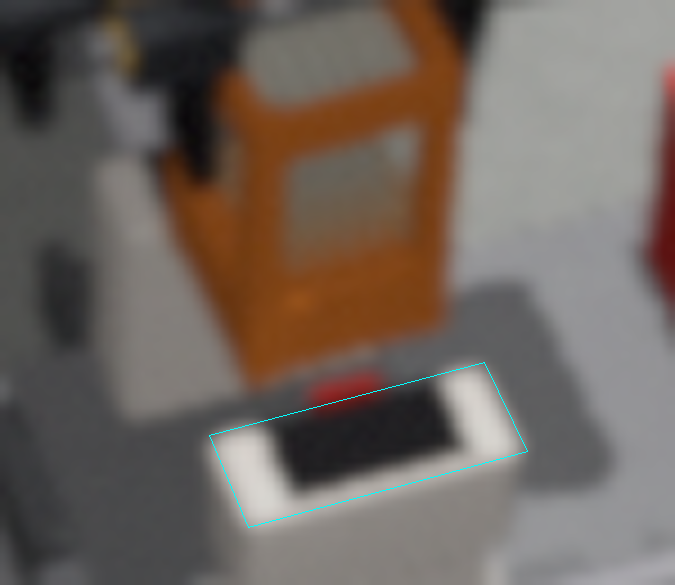

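>>> step_arm([
  {"claw": 0.4,"tx": 0.001,"ty": 0.001,"tz": 0.003,"spin": 0},
  {"claw": 0.4,"tx": 0.001,"ty": 0.001,"tz": 0.006,"spin": 0},
  {"claw": 0.4,"tx": 0.001,"ty": 0.001,"tz": 0.009,"spin": 0},
  {"claw": 0.4,"tx": 0.001,"ty": 0.001,"tz": 0.011,"spin": 0},
  {"claw": 0.4,"tx": 0.001,"ty": 0.001,"tz": 0.013,"spin": 0},
  {"claw": 0.4,"tx": 0.001,"ty": 0.001,"tz": 0.013,"spin": 0},
])

```text
time: 5.93
position: [0.6396, -0.0446, 0.334]
tool_rot: [3.137, -0.16, -0.002]
ft_force: [-0.1, 0.5, -3.2]
grip_width: 0.647
```

```bash
python3 - <<'E'
from h import *
s=get_state();print(s["position"],s["ft_force"],s["torque"])
E
```

```text
[ 0.63963218 -0.04456926  0.3339761 ] [-0.073616    0.54175226 -3.16349919] [ 0.04726116  0.02747401 -0.00089396]
```

>>> step_arm([
  {"claw": 0.4,"tx": 0,"ty": 0,"tz": 0.008,"spin": 0},
  {"claw": 0.4,"tx": 0,"ty": 0,"tz": 0.018,"spin": 0},
  {"claw": 0.4,"tx": 0,"ty": 0,"tz": 0.028,"spin": 0},
  {"claw": 0.4,"tx": 0,"ty": 0,"tz": 0.038,"spin": 0},
  {"claw": 0.4,"tx": 0,"ty": 0,"tz": 0.048,"spin": 0},
  {"claw": 0.4,"tx": 0,"ty": 0,"tz": 0.058,"spin": 0},
  {"claw": 0.4,"tx": 0,"ty": 0,"tz": 0.066,"spin": 0},
  {"claw": 0.4,"tx": 0,"ty": 0,"tz": 0.068,"spin": 0},
])

```text
time: 6.6
position: [0.6391, -0.0447, 0.2644]
tool_rot: [-3.137, 0.16, 0.005]
ft_force: [0.4, 0.3, -3.7]
grip_width: 0.649
```

>>> step_arm([
  {"claw": 0.4,"tx": 0,"ty": 0,"tz": 0.002,"spin": 0},
  {"claw": 0.4,"tx": 0,"ty": 0,"tz": 0.004,"spin": 0},
  {"claw": 0.4,"tx": 0,"ty": 0,"tz": 0.006,"spin": 0},
  {"claw": 0.4,"tx": 0,"ty": 0,"tz": 0.0075,"spin": 0},
  {"claw": 0.4,"tx": 0,"ty": 0,"tz": 0.0075,"spin": 0},
])

```text
time: 7.02
position: [0.6398, -0.0446, 0.2592]
tool_rot: [3.137, -0.16, 0.0]
ft_force: [0.6, 0.7, -3.5]
grip_width: 0.648
```

```bash
python3 - <<'E'
from h import *
s=get_state();print(s["position"],s["ft_force"],s["torque"])
E
```

```text
[ 0.63982997 -0.04460831  0.25924309] [ 0.63465553  0.73785357 -3.46820916] [ 0.01757057  0.07825135 -0.07229512]
```

Still hanging free, so I lower in 1 mm steps.

>>> step_arm([
  {"claw": 0.4,"tx": 0,"ty": 0,"tz": 0.001,"spin": 0},
  {"claw": 0.4,"tx": 0,"ty": 0,"tz": 0.0015,"spin": 0},
  {"claw": 0.4,"tx": 0,"ty": 0,"tz": 0.0015,"spin": 0},
  {"claw": 0.4,"tx": 0,"ty": 0,"tz": 0.0015,"spin": 0},
])

```text
time: 7.35
position: [0.6398, -0.0446, 0.2578]
tool_rot: [3.137, -0.16, 0.0]
ft_force: [-0.4, 0.0, -2.9]
grip_width: 0.648
```

>>> step_arm([
  {"claw": 0.4,"tx": 0,"ty": 0,"tz": 0.001,"spin": 0},
  {"claw": 0.4,"tx": 0,"ty": 0,"tz": 0.001,"spin": 0},
  {"claw": 0.4,"tx": 0,"ty": 0,"tz": 0.001,"spin": 0},
])

```text
time: 7.6
position: [0.64, -0.0446, 0.2575]
tool_rot: [3.137, -0.16, 0.001]
ft_force: [-1.3, -0.6, 2.6]
grip_width: 0.649
```

>>> step_arm([
  {"claw": 0.68,"tx": 0,"ty": 0,"tz": 0,"spin": 0},
  {"claw": 0.75,"tx": 0,"ty": 0,"tz": 0,"spin": 0},
  {"claw": 0.85,"tx": 0,"ty": 0,"tz": 0,"spin": 0},
  {"claw": 0.85,"tx": 0,"ty": 0,"tz": 0,"spin": 0},
  {"claw": 0.85,"tx": 0,"ty": 0,"tz": 0,"spin": 0},
])

```text
time: 8.02
position: [0.6399, -0.0445, 0.2567]
tool_rot: [-3.137, 0.16, -0.0]
ft_force: [-0.3, -0.5, 0.3]
grip_width: 0.832
```

>>> step_arm([
  {"claw": 0.85,"tx": 0,"ty": 0,"tz": -0.015,"spin": 0},
  {"claw": 0.85,"tx": 0,"ty": 0,"tz": -0.035,"spin": 0},
  {"claw": 0.85,"tx": 0,"ty": 0,"tz": -0.06,"spin": 0},
  {"claw": 0.85,"tx": 0,"ty": 0,"tz": -0.09,"spin": 0},
  {"claw": 0.5,"tx": 0,"ty": 0,"tz": -0.11,"spin": 0},
  {"claw": 0,"tx": 0,"ty": 0,"tz": -0.12,"spin": 0},
  {"claw": 0,"tx": 0,"ty": 0,"tz": -0.12,"spin": 0},
])

```text
time: 8.6
position: [0.6405, -0.0443, 0.3795]
tool_rot: [3.137, -0.16, 0.008]
ft_force: [0.8, -0.4, 0.3]
grip_width: 0.703
```

```bash
python3 - <<'E'
from h import *
s=get_state();print(s["position"],s["ft_force"],s["torque"],s["grip_width"])
r=-.102;c,n=np.cos(r),np.sin(r)
W=lambda x,y:(.6385+c*x-n*y,-.0443+n*x+c*y)
print(W(-.186,0),delta(W(-.186,0),.12,r+np.pi/2,False))
E
```

```text
[ 0.64050009 -0.04430859  0.37951485] [ 0.80284151 -0.42703537  0.29670674] [ 0.03317181 -0.03817326 -0.0357361 ] 0.7025736264167997
(np.float64(0.45346673340594723), np.float64(-0.025360880338986137)) (array([-0.1884,  0.0002,  0.0766]), 'spin deg', np.float64(-0.0), 'jaw yaw', np.float64(-1.6728212577606028), 'tilt', array([ 4.9e-03, -5.0e-04, -1.0e+00]))
```

>>> step_arm([
  {"claw": 0,"tx": -0.02,"ty": 0,"tz": 0,"spin": 0},
  {"claw": 0,"tx": -0.05,"ty": 0,"tz": 0,"spin": 0},
  {"claw": 0,"tx": -0.085,"ty": 0,"tz": 0,"spin": 0},
  {"claw": 0,"tx": -0.12,"ty": 0,"tz": 0,"spin": 0},
  {"claw": 0,"tx": -0.155,"ty": 0,"tz": 0.01,"spin": 0},
  {"claw": 0,"tx": -0.18,"ty": 0,"tz": 0.03,"spin": 0},
  {"claw": 0,"tx": -0.188,"ty": 0,"tz": 0.06,"spin": 0},
  {"claw": 0,"tx": -0.188,"ty": 0,"tz": 0.08,"spin": 0},
])

```text
time: 9.27
position: [0.4493, -0.0255, 0.2934]
tool_rot: [3.136, -0.161, -0.007]
ft_force: [-0.3, 0.3, -0.4]
grip_width: 0.098
```

>>> step_arm([
  {"claw": 0,"tx": 0,"ty": 0,"tz": 0.005,"spin": 0},
  {"claw": 0,"tx": 0,"ty": 0,"tz": 0.01,"spin": 0},
  {"claw": 0,"tx": 0,"ty": 0,"tz": 0.01,"spin": 0},
])

```text
time: 9.52
position: [0.4528, -0.0255, 0.2859]
tool_rot: [-3.137, 0.16, 0.003]
ft_force: [0.4, 1.2, -0.5]
grip_width: 0.01
```

```bash
python3 - <<'E'
from h import *
s=get_state();print(s["position"],s["ft_force"],s["grip_width"])
print(delta((.4535,-.0254),.08,-.102+np.pi/2,False))
I={n:imaging.get_image(n) for n in("scene","top")}
a=cv2.resize(I["scene"][225:355,280:400],None,fx=4,fy=4,interpolation=2);b=cv2.resize(I["top"][130:260,275:355],None,fx=4,fy=4,interpolation=2)
cv2.imwrite("pics/g4.png",np.hstack([a,b]))
E
```

```text
[ 0.45282902 -0.02546813  0.2858591 ] [ 0.4472476   1.17644145 -0.46807456] 0.010322931177770155
(array([ 0.0007, -0.0001,  0.0239]), 'spin deg', np.float64(-0.0), 'jaw yaw', np.float64(-1.672812141202054), 'tilt', array([-1.6e-03,  8.0e-04, -1.0e+00]))
```

View pics/g4.png

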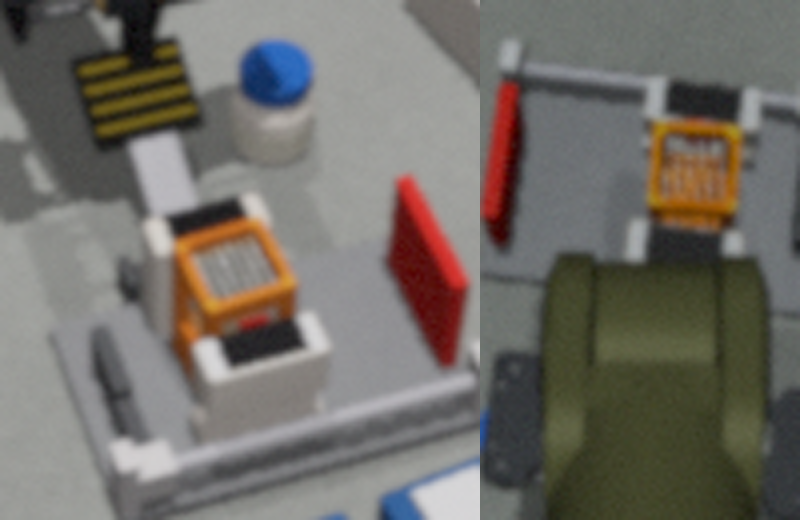

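The caddy stands upright in the channel: top face at (238,265) in the crop, between both cheeks. The closed fingertips are above the ribbed pad, so I press slowly.

>>> step_arm([
  {"claw": 0,"tx": 0,"ty": 0,"tz": 0.01,"spin": 0},
  {"claw": 0,"tx": 0,"ty": 0,"tz": 0.02,"spin": 0},
  {"claw": 0,"tx": 0,"ty": 0,"tz": 0.026,"spin": 0},
  {"claw": 0,"tx": 0,"ty": 0,"tz": 0.03,"spin": 0},
  {"claw": 0,"tx": 0,"ty": 0,"tz": 0.032,"spin": 0},
  {"claw": 0,"tx": 0,"ty": 0,"tz": 0.034,"spin": 0},
  {"claw": 0,"tx": 0,"ty": 0,"tz": 0.036,"spin": 0},
  {"claw": 0,"tx": 0,"ty": 0,"tz": 0.038,"spin": 0},
])

```text
time: 10.28
position: [0.453, -0.0254, 0.2489]
tool_rot: [3.137, -0.16, 0.001]
ft_force: [-0.6, -0.8, 2.5]
grip_width: 0.005
```

>>> step_arm([
  {"claw": 0,"tx": 0,"ty": 0,"tz": 0.001,"spin": 0},
  {"claw": 0,"tx": 0,"ty": 0,"tz": 0.002,"spin": 0},
  {"claw": 0,"tx": 0,"ty": 0,"tz": 0.003,"spin": 0},
  {"claw": 0,"tx": 0,"ty": 0,"tz": 0.004,"spin": 0},
  {"claw": 0,"tx": 0,"ty": 0,"tz": 0.005,"spin": 0},
  {"claw": 0,"tx": 0,"ty": 0,"tz": 0.006,"spin": 0},
  {"claw": 0,"tx": 0,"ty": 0,"tz": 0.007,"spin": 0},
  {"claw": 0,"tx": 0,"ty": 0,"tz": 0.008,"spin": 0},
])

```text
time: 10.95
position: [0.4528, -0.0254, 0.2413]
tool_rot: [3.137, -0.16, -0.001]
ft_force: [-2.5, 0.6, 6.4]
grip_width: 0.01
```

>>> step_arm([
  {"claw": 0,"tx": 0,"ty": 0,"tz": 0.001,"spin": 0},
  {"claw": 0,"tx": 0,"ty": 0,"tz": 0.002,"spin": 0},
  {"claw": 0,"tx": 0,"ty": 0,"tz": 0.003,"spin": 0},
  {"claw": 0,"tx": 0,"ty": 0,"tz": 0.004,"spin": 0},
  {"claw": 0,"tx": 0,"ty": 0,"tz": 0.005,"spin": 0},
  {"claw": 0,"tx": 0,"ty": 0,"tz": 0.006,"spin": 0},
  {"claw": 0,"tx": 0,"ty": 0,"tz": 0.007,"spin": 0},
  {"claw": 0,"tx": 0,"ty": 0,"tz": 0.008,"spin": 0},
])

```text
time: 11.62
position: [0.4525, -0.0254, 0.2331]
tool_rot: [3.137, -0.16, -0.002]
ft_force: [-3.4, -0.2, 8.1]
grip_width: 0.002
```

>>> step_arm([
  {"claw": 0,"tx": 0,"ty": 0,"tz": 0.001,"spin": 0},
  {"claw": 0,"tx": 0,"ty": 0,"tz": 0.002,"spin": 0},
  {"claw": 0,"tx": 0,"ty": 0,"tz": 0.003,"spin": 0},
  {"claw": 0,"tx": 0,"ty": 0,"tz": 0.004,"spin": 0},
  {"claw": 0,"tx": 0,"ty": 0,"tz": 0.005,"spin": 0},
  {"claw": 0,"tx": 0,"ty": 0,"tz": 0.006,"spin": 0},
  {"claw": 0,"tx": 0,"ty": 0,"tz": 0.007,"spin": 0},
  {"claw": 0,"tx": 0,"ty": 0,"tz": 0.008,"spin": 0},
])

```text
time: 12.28
position: [0.4521, -0.0254, 0.2249]
tool_rot: [3.137, -0.16, -0.004]
ft_force: [-5.5, -0.3, 8.7]
grip_width: 0.008
```

>>> step_arm([
  {"claw": 0,"tx": 0,"ty": 0,"tz": 0.001,"spin": 0},
  {"claw": 0,"tx": 0,"ty": 0,"tz": 0.002,"spin": 0},
  {"claw": 0,"tx": 0,"ty": 0,"tz": 0.003,"spin": 0},
  {"claw": 0,"tx": 0,"ty": 0,"tz": 0.004,"spin": 0},
  {"claw": 0,"tx": 0,"ty": 0,"tz": 0.005,"spin": 0},
  {"claw": 0,"tx": 0,"ty": 0,"tz": 0.005,"spin": 0},
])

```text
time: 12.78
position: [0.452, -0.0254, 0.2196]
tool_rot: [3.137, -0.16, -0.005]
ft_force: [-3.1, 0.3, 5.0]
grip_width: 0.004
```

>>> step_arm([
  {"claw": 0,"tx": 0,"ty": 0,"tz": 0.001,"spin": 0},
  {"claw": 0,"tx": 0,"ty": 0,"tz": 0.002,"spin": 0},
  {"claw": 0,"tx": 0,"ty": 0,"tz": 0.003,"spin": 0},
  {"claw": 0,"tx": 0,"ty": 0,"tz": 0.003,"spin": 0},
])

```text
time: 13.12
position: [0.4519, -0.0254, 0.2166]
tool_rot: [3.137, -0.16, -0.005]
ft_force: [-4.2, 0.9, 6.5]
grip_width: 0.004
```

>>> step_arm([
  {"claw": 0,"tx": 0,"ty": 0,"tz": 0.001,"spin": 0},
  {"claw": 0,"tx": 0,"ty": 0,"tz": 0.002,"spin": 0},
  {"claw": 0,"tx": 0,"ty": 0,"tz": 0.002,"spin": 0},
])

```text
time: 13.37
position: [0.4519, -0.0253, 0.2149]
tool_rot: [3.137, -0.16, -0.006]
ft_force: [-5.5, 0.7, 10.1]
grip_width: 0.006
```

>>> step_arm([
  {"claw": 0,"tx": 0,"ty": 0,"tz": 0.001,"spin": 0},
  {"claw": 0,"tx": 0,"ty": 0,"tz": 0.002,"spin": 0},
  {"claw": 0,"tx": 0,"ty": 0,"tz": 0.002,"spin": 0},
])

```text
time: 13.62
position: [0.452, -0.0252, 0.2142]
tool_rot: [3.136, -0.16, -0.007]
ft_force: [-10.2, 1.2, 22.6]
grip_width: -0.003
```

>>> step_arm([
  {"claw": 0,"tx": 0,"ty": 0,"tz": 0.001,"spin": 0},
  {"claw": 0,"tx": 0,"ty": 0,"tz": 0.001,"spin": 0},
])

```text
time: 13.78
position: [0.452, -0.0251, 0.2139]
tool_rot: [3.136, -0.16, -0.008]
ft_force: [-12.9, 1.0, 29.2]
grip_width: -0.001
```

```bash
python3 - <<'E'
from h import *
s=get_state();print(s["position"],s["ft_force"])
cv2.imwrite("pics/raw5.png",imaging.get_image("scene"));cv2.imwrite("pics/raw5t.png",imaging.get_image("top"))
E
```

```text
[ 0.45204344 -0.02514979  0.21386895] [-12.91933957   1.0463112   29.15519119]
```

The stop is reached: 29 N, with position stiff at tip z 0.032. Releasing smoothly.

>>> step_arm([
  {"claw": 0,"tx": 0,"ty": 0,"tz": -0.006,"spin": 0},
  {"claw": 0,"tx": 0,"ty": 0,"tz": -0.013,"spin": 0},
  {"claw": 0,"tx": 0,"ty": 0,"tz": -0.02,"spin": 0},
  {"claw": 0,"tx": 0,"ty": 0,"tz": -0.028,"spin": 0},
  {"claw": 0,"tx": 0,"ty": 0,"tz": -0.037,"spin": 0},
  {"claw": 0,"tx": 0,"ty": 0,"tz": -0.047,"spin": 0},
  {"claw": 0,"tx": 0,"ty": 0,"tz": -0.06,"spin": 0},
  {"claw": 0,"tx": 0,"ty": 0,"tz": -0.08,"spin": 0},
])

```text
time: 14.55
position: [0.4519, -0.0254, 0.2914]
tool_rot: [-3.137, 0.16, 0.005]
ft_force: [-0.0, -0.7, -0.3]
grip_width: 0.009
```

>>> step_arm([
  {"claw": 0.5,"tx": 0,"ty": 0,"tz": -0.03,"spin": 6},
  {"claw": 1,"tx": 0,"ty": 0,"tz": -0.06,"spin": 12},
  {"claw": 1,"tx": 0,"ty": 0,"tz": -0.09,"spin": 18},
  {"claw": 1,"tx": 0,"ty": 0,"tz": -0.1,"spin": 24},
  {"claw": 1,"tx": 0,"ty": 0,"tz": -0.1,"spin": 24},
])

```text
time: 14.97
position: [0.4535, -0.0252, 0.3953]
tool_rot: [-3.034, 0.813, -0.009]
ft_force: [0.4, 1.1, -0.7]
grip_width: 0.301
```

```bash
python3 - <<'E'
from h import *
s=get_state();print(s["position"],s["ft_force"],s["grip_width"],s["joint_positions"])
I={n:imaging.get_image(n) for n in("scene","top")}
a=cv2.resize(I["scene"][215:355,290:400],None,fx=4,fy=4,interpolation=2);b=cv2.resize(I["top"][130:270,270:355],None,fx=4,fy=4,interpolation=2)
cv2.imwrite("pics/g5.png",np.hstack([a,b]))
r=-.102;c,n=np.cos(r),np.sin(r)
print((.6385-n*.088,-.0443+c*.088),delta((.6385-n*.088,-.0443+c*.088),.23,r))
E
```

```text
[ 0.45353429 -0.02519802  0.39531692] [ 0.42145766  1.06734455 -0.74259013] 0.30087221160631455 [ 0.54051434 -0.08478642 -0.51083983  1.90977136 -0.04173544  1.30012093
 -2.05221427]
(np.float64(0.6474604437105872), np.float64(0.04324262075417549)) (array([ 0.1354, -0.1562, -0.002 ]), 'spin deg', np.float64(66.16), 'jaw yaw', np.float64(-2.0888358368160413), 'tilt', array([-3.e-04, -3.e-04, -1.e+00]))
```

View pics/g5.png

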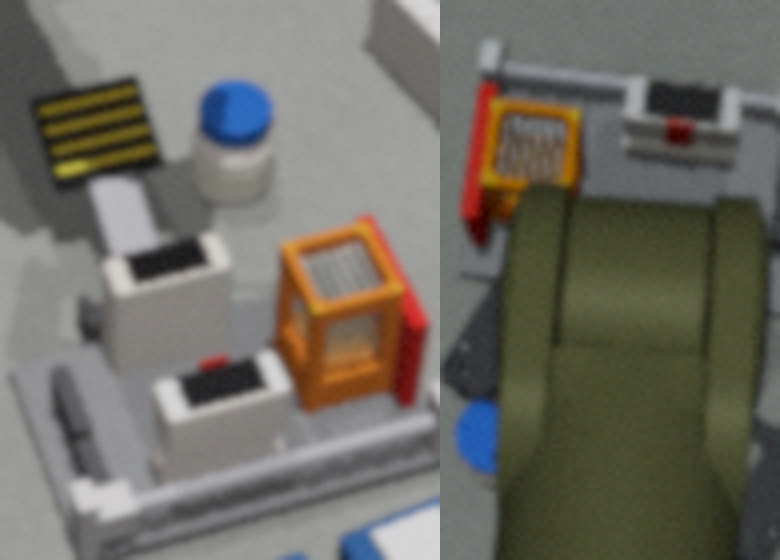

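The caddy stands upright against the red stop: top face at about (340,265) in the scene crop and (533,145) in the top crop. The pusher and treadle are back up. I'll locate the caddy and turn the jaws the other way, because of the wrist range.

```bash
python3 - <<'E'
from h import *
u=unproj("scene",np.float64([[280,240],[368,223],[405,287],[312,307]])/4+[290,215],.112);print(u,u.mean(0))
v=unproj("top",np.float64([[490,98],[580,104],[577,186],[486,180]])/4+[160,130],.112);print(v,v.mean(0))
for d in(u,v):e=d[1]-d[0];print(np.arctan2(e[1],e[0]))
print(delta((.6445,.041),.23,-.102))
p,r=tool();print(r.as_matrix())
E
```

```text
[[0.6157724  0.02255362 0.112     ]
 [0.62540831 0.07672161 0.112     ]
 [0.67754914 0.07287839 0.112     ]
 [0.66859914 0.0164279  0.112     ]] [0.64683225 0.04714538 0.112     ]
[[0.67735889 0.07379874 0.112     ]
 [0.67498736 0.01669846 0.112     ]
 [0.62147258 0.01681321 0.112     ]
 [0.62377483 0.07410264 0.112     ]] [0.64939842 0.04535326 0.112     ]
1.3947484463616093
-1.6123052223295626
(array([ 0.1339, -0.1528, -0.002 ]), 'spin deg', np.float64(66.16), 'jaw yaw', np.float64(-2.0888358368160413), 'tilt', array([-3.e-04, -3.e-04, -1.e+00]))
[[ 8.68791621e-01 -4.95177797e-01 -2.62894579e-04]
 [-4.95177859e-01 -8.68791576e-01 -2.92706367e-04]
 [-8.34589015e-05  3.84480414e-04 -9.99999923e-01]]
```

>>> step_arm([
  {"claw": 1,"tx": 0.016,"ty": -0.019,"tz": 0,"spin": -7},
  {"claw": 1,"tx": 0.033,"ty": -0.039,"tz": 0,"spin": -14},
  {"claw": 1,"tx": 0.05,"ty": -0.059,"tz": 0,"spin": -21},
  {"claw": 1,"tx": 0.067,"ty": -0.078,"tz": 0,"spin": -28},
  {"claw": 1,"tx": 0.084,"ty": -0.098,"tz": 0,"spin": -35},
  {"claw": 1,"tx": 0.101,"ty": -0.118,"tz": 0,"spin": -42},
  {"claw": 1,"tx": 0.118,"ty": -0.138,"tz": 0,"spin": -49},
  {"claw": 1,"tx": 0.134,"ty": -0.157,"tz": 0,"spin": -56},
])

```text
time: 15.73
position: [0.6479, 0.0445, 0.389]
tool_rot: [-3.056, -0.725, 0.006]
ft_force: [-0.4, -0.5, 0.2]
grip_width: 0.964
```

>>> step_arm([
  {"claw": 1,"tx": 0,"ty": 0,"tz": 0,"spin": -7},
  {"claw": 1,"tx": 0,"ty": 0,"tz": 0,"spin": -14},
  {"claw": 1,"tx": 0,"ty": 0,"tz": 0,"spin": -21},
  {"claw": 1,"tx": 0,"ty": 0,"tz": 0,"spin": -28},
  {"claw": 1,"tx": 0,"ty": 0,"tz": 0,"spin": -35},
  {"claw": 1,"tx": 0,"ty": 0,"tz": 0,"spin": -42},
  {"claw": 1,"tx": 0,"ty": 0,"tz": 0,"spin": -49},
  {"claw": 1,"tx": 0,"ty": 0,"tz": 0,"spin": -56},
])

```text
time: 16.4
position: [0.6466, 0.0441, 0.3892]
tool_rot: [-2.356, -2.074, 0.005]
ft_force: [0.1, -0.4, 1.6]
grip_width: 1.001
```

>>> step_arm([
  {"claw": 1,"tx": 0,"ty": 0,"tz": 0.01,"spin": 0},
  {"claw": 1,"tx": 0,"ty": 0,"tz": 0.02,"spin": 0},
  {"claw": 1,"tx": 0,"ty": 0,"tz": 0.02,"spin": 0},
])

```text
time: 16.65
position: [0.6462, 0.0436, 0.3674]
tool_rot: [-2.367, -2.06, 0.008]
ft_force: [-0.6, -0.2, -0.6]
grip_width: 1.001
```

```bash
python3 - <<'E'
from h import *
s=get_state();print(s["position"],s["grip_width"],s["joint_positions"])
print(delta((.648,.045),.094,-.102))
E
```

```text
[0.64617336 0.04357066 0.36735329] 1.001023201362833 [ 0.4836424   0.44574659 -0.78971226  1.48291199  0.31777302  1.35188951
 -0.46670003]
(array([0.0018, 0.0023, 0.1098]), 'spin deg', np.float64(-2.1), 'jaw yaw', np.float64(-0.13865590636191152), 'tilt', array([-6.4e-03, -4.0e-04, -1.0e+00]))
```

>>> step_arm([
  {"claw": 1,"tx": 0.001,"ty": 0.001,"tz": 0.015,"spin": -1},
  {"claw": 1,"tx": 0.001,"ty": 0.002,"tz": 0.035,"spin": -2},
  {"claw": 1,"tx": 0.001,"ty": 0.002,"tz": 0.055,"spin": -2},
  {"claw": 1,"tx": 0.001,"ty": 0.002,"tz": 0.075,"spin": -2},
  {"claw": 1,"tx": 0.001,"ty": 0.002,"tz": 0.092,"spin": -2},
  {"claw": 1,"tx": 0.001,"ty": 0.002,"tz": 0.103,"spin": -2},
  {"claw": 1,"tx": 0.001,"ty": 0.002,"tz": 0.109,"spin": -2},
  {"claw": 1,"tx": 0.001,"ty": 0.002,"tz": 0.109,"spin": -2},
])

```text
time: 17.32
position: [0.6488, 0.0447, 0.2609]
tool_rot: [-2.33, -2.104, 0.003]
ft_force: [-1.3, -0.6, -0.3]
grip_width: 0.999
```

>>> step_arm([
  {"claw": 0.8,"tx": 0,"ty": 0,"tz": 0,"spin": 0},
  {"claw": 0.75,"tx": 0,"ty": 0,"tz": 0,"spin": 0},
  {"claw": 0.7,"tx": 0,"ty": 0,"tz": 0,"spin": 0},
  {"claw": 0.65,"tx": 0,"ty": 0,"tz": 0,"spin": 0},
  {"claw": 0.6,"tx": 0,"ty": 0,"tz": 0,"spin": 0},
  {"claw": 0.4,"tx": 0,"ty": 0,"tz": 0,"spin": 0},
  {"claw": 0.4,"tx": 0,"ty": 0,"tz": 0,"spin": 0},
  {"claw": 0.4,"tx": 0,"ty": 0,"tz": 0,"spin": 0},
])

```text
time: 17.98
position: [0.6493, 0.0448, 0.2632]
tool_rot: [2.332, 2.105, -0.0]
ft_force: [-0.7, 0.2, 2.0]
grip_width: 0.643
```

```bash
python3 - <<'E'
from h import *
s=get_state();print(s["position"],s["grip_width"],s["ft_force"])
print(delta((.648,.045),.094,-.102))
E
```

```text
[0.64931253 0.04479111 0.2631745 ] 0.6427987821329467 [-0.74543012  0.22583003  2.01696531]
(array([ 0.0001, -0.0013,  0.0057]), 'spin deg', np.float64(-0.01), 'jaw yaw', np.float64(-0.10214145283840759), 'tilt', array([ 2.e-04, -2.e-04, -1.e+00]))
```

>>> step_arm([
  {"claw": 0.4,"tx": 0,"ty": 0,"tz": -0.01,"spin": 0},
  {"claw": 0.4,"tx": 0,"ty": 0,"tz": -0.03,"spin": 0},
  {"claw": 0.4,"tx": 0,"ty": 0,"tz": -0.055,"spin": 0},
  {"claw": 0.4,"tx": 0,"ty": 0,"tz": -0.08,"spin": 0},
  {"claw": 0.4,"tx": 0,"ty": 0,"tz": -0.105,"spin": 0},
  {"claw": 0.4,"tx": 0,"ty": 0,"tz": -0.13,"spin": 0},
  {"claw": 0.4,"tx": 0,"ty": 0,"tz": -0.145,"spin": 0},
  {"claw": 0.4,"tx": 0,"ty": 0,"tz": -0.15,"spin": 0},
])

```text
time: 18.65
position: [0.6496, 0.0452, 0.4161]
tool_rot: [2.33, 2.103, 0.005]
ft_force: [-0.3, -0.3, -3.3]
grip_width: 0.644
```

```bash
python3 - <<'E'
from h import *
s=get_state();print(s["position"],s["grip_width"],s["ft_force"])
print(delta((.523,.356),.25,.118))
E
```

```text
[0.6496429  0.04521174 0.41605473] 0.6435275711128556 [-0.31760288 -0.33965598 -3.27388497]
(array([ 0.2963, -0.1576,  0.0021]), 'spin deg', np.float64(-12.6), 'jaw yaw', np.float64(-0.10198647640370366), 'tilt', array([ 4.4e-03,  2.0e-04, -1.0e+00]))
```

>>> step_arm([
  {"claw": 0.4,"tx": 0.02,"ty": -0.011,"tz": 0,"spin": -1},
  {"claw": 0.4,"tx": 0.05,"ty": -0.027,"tz": 0,"spin": -2.5},
  {"claw": 0.4,"tx": 0.085,"ty": -0.045,"tz": 0,"spin": -4},
  {"claw": 0.4,"tx": 0.12,"ty": -0.064,"tz": 0,"spin": -5.5},
  {"claw": 0.4,"tx": 0.155,"ty": -0.083,"tz": 0,"spin": -7},
  {"claw": 0.4,"tx": 0.19,"ty": -0.101,"tz": 0,"spin": -8.5},
  {"claw": 0.4,"tx": 0.225,"ty": -0.12,"tz": 0,"spin": -10},
  {"claw": 0.4,"tx": 0.255,"ty": -0.136,"tz": 0,"spin": -12},
])

```text
time: 19.32
position: [0.5376, 0.3149, 0.4114]
tool_rot: [-2.094, -2.34, 0.003]
ft_force: [1.1, 0.8, -2.7]
grip_width: 0.641
```

>>> step_arm([
  {"claw": 0.4,"tx": 0.02,"ty": -0.012,"tz": 0,"spin": -0.5},
  {"claw": 0.4,"tx": 0.035,"ty": -0.019,"tz": 0.005,"spin": -0.5},
  {"claw": 0.4,"tx": 0.04,"ty": -0.021,"tz": 0.012,"spin": -0.5},
  {"claw": 0.4,"tx": 0.04,"ty": -0.021,"tz": 0.02,"spin": -0.5},
  {"claw": 0.4,"tx": 0.04,"ty": -0.021,"tz": 0.025,"spin": -0.5},
  {"claw": 0.4,"tx": 0.04,"ty": -0.021,"tz": 0.025,"spin": -0.5},
  {"claw": 0.4,"tx": 0.04,"ty": -0.021,"tz": 0.025,"spin": -0.5},
])

```text
time: 19.9
position: [0.5162, 0.3478, 0.3867]
tool_rot: [2.092, 2.343, -0.003]
ft_force: [-0.1, 0.4, -3.5]
grip_width: 0.641
```

```bash
python3 - <<'E'
from h import *
s=get_state();print(s["position"],s["grip_width"],s["ft_force"])
print(delta((.523,.356),.168,.118))
I=imaging.get_image("scene")
cv2.imwrite("pics/g6.png",cv2.resize(I[140:290,370:510],None,fx=4,fy=4,interpolation=2))
E
```

```text
[0.51619461 0.34779894 0.38665704] 0.6410274470260436 [-0.06407671  0.35838793 -3.53742234]
(array([0.0075, 0.0078, 0.0551]), 'spin deg', np.float64(-0.3), 'jaw yaw', np.float64(0.11277411308704587), 'tilt', array([-0.001 , -0.0017, -1.    ]))
```

View pics/g6.png

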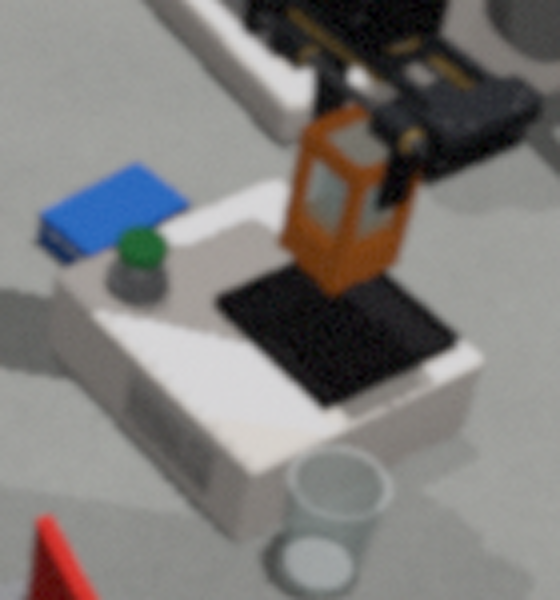

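The caddy hangs upright over the black plate: caddy bottom at about (335,290), plate centre at about (335,330) in the crop. Lowering.

>>> step_arm([
  {"claw": 0.4,"tx": 0.004,"ty": 0.004,"tz": 0.008,"spin": 0},
  {"claw": 0.4,"tx": 0.0075,"ty": 0.008,"tz": 0.018,"spin": 0},
  {"claw": 0.4,"tx": 0.0075,"ty": 0.008,"tz": 0.028,"spin": 0},
  {"claw": 0.4,"tx": 0.0075,"ty": 0.008,"tz": 0.036,"spin": 0},
  {"claw": 0.4,"tx": 0.0075,"ty": 0.008,"tz": 0.043,"spin": 0},
  {"claw": 0.4,"tx": 0.0075,"ty": 0.008,"tz": 0.048,"spin": 0},
  {"claw": 0.4,"tx": 0.0075,"ty": 0.008,"tz": 0.05,"spin": 0},
  {"claw": 0.4,"tx": 0.0075,"ty": 0.008,"tz": 0.05,"spin": 0},
])

```text
time: 20.62
position: [0.5218, 0.3581, 0.3371]
tool_rot: [-2.089, -2.347, 0.002]
ft_force: [-0.5, 0.0, -3.1]
grip_width: 0.645
```

>>> step_arm([
  {"claw": 0.4,"tx": 0,"ty": 0,"tz": 0.001,"spin": 0},
  {"claw": 0.4,"tx": 0,"ty": 0,"tz": 0.002,"spin": 0},
  {"claw": 0.4,"tx": 0,"ty": 0,"tz": 0.003,"spin": 0},
  {"claw": 0.4,"tx": 0,"ty": 0,"tz": 0.003,"spin": 0},
])

```text
time: 20.95
position: [0.5219, 0.3582, 0.3348]
tool_rot: [2.089, 2.346, 0.0]
ft_force: [0.5, -0.1, -2.2]
grip_width: 0.639
```

>>> step_arm([
  {"claw": 0.4,"tx": 0,"ty": 0,"tz": 0.001,"spin": 0},
  {"claw": 0.4,"tx": 0,"ty": 0,"tz": 0.002,"spin": 0},
  {"claw": 0.4,"tx": 0,"ty": 0,"tz": 0.002,"spin": 0},
])

```text
time: 21.2
position: [0.5219, 0.3581, 0.3325]
tool_rot: [2.089, 2.346, -0.001]
ft_force: [0.6, 0.8, -1.8]
grip_width: 0.642
```

>>> step_arm([
  {"claw": 0.4,"tx": 0,"ty": 0,"tz": 0.001,"spin": 0},
  {"claw": 0.4,"tx": 0,"ty": 0,"tz": 0.001,"spin": 0},
  {"claw": 0.4,"tx": 0,"ty": 0,"tz": 0.001,"spin": 0},
])

```text
time: 21.45
position: [0.5219, 0.3582, 0.3316]
tool_rot: [-2.089, -2.347, 0.0]
ft_force: [-0.3, -0.4, -2.3]
grip_width: 0.641
```

>>> step_arm([
  {"claw": 0.4,"tx": 0,"ty": 0,"tz": 0.001,"spin": 0},
  {"claw": 0.4,"tx": 0,"ty": 0,"tz": 0.001,"spin": 0},
  {"claw": 0.4,"tx": 0,"ty": 0,"tz": 0.001,"spin": 0},
])

```text
time: 21.7
position: [0.5219, 0.3584, 0.3312]
tool_rot: [2.089, 2.346, 0.001]
ft_force: [-1.2, -1.6, 1.1]
grip_width: 0.641
```

>>> step_arm([
  {"claw": 0.4,"tx": 0,"ty": 0,"tz": 0.0005,"spin": 0},
  {"claw": 0.4,"tx": 0,"ty": 0,"tz": 0.0005,"spin": 0},
  {"claw": 0.4,"tx": 0,"ty": 0,"tz": 0.0005,"spin": 0},
])

```text
time: 21.95
position: [0.5218, 0.3584, 0.3312]
tool_rot: [2.088, 2.346, 0.001]
ft_force: [-2.0, -2.1, 4.7]
grip_width: 0.645
```

Contact with the plate. Release, rise, close.

>>> step_arm([
  {"claw": 0.67,"tx": 0,"ty": 0,"tz": 0,"spin": 0},
  {"claw": 0.75,"tx": 0,"ty": 0,"tz": 0,"spin": 0},
  {"claw": 0.9,"tx": 0,"ty": 0,"tz": 0,"spin": 0},
  {"claw": 1,"tx": 0,"ty": 0,"tz": 0,"spin": 0},
  {"claw": 1,"tx": 0,"ty": 0,"tz": 0,"spin": 0},
])

```text
time: 22.37
position: [0.522, 0.3581, 0.33]
tool_rot: [-2.089, -2.346, 0.0]
ft_force: [0.3, 0.3, 0.7]
grip_width: 0.887
```

>>> step_arm([
  {"claw": 1,"tx": 0,"ty": 0,"tz": -0.015,"spin": 0},
  {"claw": 1,"tx": 0,"ty": 0,"tz": -0.035,"spin": 0},
  {"claw": 1,"tx": 0,"ty": 0,"tz": -0.06,"spin": 0},
  {"claw": 0.8,"tx": 0,"ty": 0,"tz": -0.085,"spin": 0},
  {"claw": 0,"tx": 0,"ty": 0,"tz": -0.095,"spin": 0},
  {"claw": 0,"tx": 0,"ty": 0,"tz": -0.095,"spin": 0},
])

```text
time: 22.87
position: [0.5221, 0.359, 0.4279]
tool_rot: [2.088, 2.346, 0.007]
ft_force: [0.7, 0.6, -0.1]
grip_width: 0.852
```

```bash
python3 - <<'E'
from h import *
s=get_state();print(s["position"],s["grip_width"],s["ft_force"],s["joint_positions"])
c,n=np.cos(.118),np.sin(.118)
print(.491-c*.068+n*.058,.318-n*.068-c*.058)
print(delta((.431,.2525),.15,.118-.7,False), delta((.431,.2525),.15,.118,False))
E
```

```text
[0.52212651 0.3589586  0.42786628] 0.8522792426018531 [ 0.74617035  0.63454861 -0.13322815] [ 0.06344898  0.41935237 -0.94697148  1.43800031  0.34051045  1.45109076
 -0.76460063]
0.4303009953456932 0.25239793574912106
(array([-0.0954, -0.1032,  0.0952]), 'spin deg', np.float64(39.99), 'jaw yaw', np.float64(0.11601914711551718), 'tilt', array([ 0.004 ,  0.0027, -1.    ])) (array([-0.0954, -0.1032,  0.0952]), 'spin deg', np.float64(-0.11), 'jaw yaw', np.float64(0.11601914711551718), 'tilt', array([ 0.004 ,  0.0027, -1.    ]))
```

>>> step_arm([
  {"claw": 0,"tx": -0.015,"ty": -0.016,"tz": 0,"spin": 0},
  {"claw": 0,"tx": -0.035,"ty": -0.038,"tz": 0,"spin": 0},
  {"claw": 0,"tx": -0.055,"ty": -0.06,"tz": 0,"spin": 0},
  {"claw": 0,"tx": -0.075,"ty": -0.082,"tz": 0,"spin": 0},
  {"claw": 0,"tx": -0.09,"ty": -0.099,"tz": 0.01,"spin": 0},
  {"claw": 0,"tx": -0.0955,"ty": -0.1035,"tz": 0.04,"spin": 0},
  {"claw": 0,"tx": -0.0955,"ty": -0.1035,"tz": 0.075,"spin": 0},
  {"claw": 0,"tx": -0.0955,"ty": -0.1035,"tz": 0.09,"spin": 0},
])

```text
time: 23.53
position: [0.4285, 0.2488, 0.3304]
tool_rot: [-2.091, -2.344, 0.01]
ft_force: [-0.4, -1.3, -0.4]
grip_width: 0.249
```

>>> step_arm([
  {"claw": 0,"tx": 0,"ty": 0,"tz": 0,"spin": 0},
  {"claw": 0,"tx": 0,"ty": 0,"tz": 0,"spin": 0},
  {"claw": 0,"tx": 0,"ty": 0,"tz": 0,"spin": 0},
])

```text
time: 23.78
position: [0.4304, 0.2517, 0.3358]
tool_rot: [-2.088, -2.347, -0.001]
ft_force: [0.3, -0.5, 0.9]
grip_width: 0.044
```

```bash
python3 - <<'E'
from h import *
s=get_state();print(s["position"],s["grip_width"],s["ft_force"])
print(delta((.431,.2525),.114,.118,False))
E
```

```text
[0.43044066 0.2516795  0.33575482] 0.04446574878165563 [ 0.25551182 -0.54682948  0.86018715]
(array([0.0007, 0.0006, 0.0398]), 'spin deg', np.float64(-0.1), 'jaw yaw', np.float64(0.11630561224810602), 'tilt', array([ 4.e-04,  8.e-04, -1.e+00]))
```

>>> step_arm([
  {"claw": 0,"tx": 0,"ty": 0,"tz": 0.012,"spin": 0},
  {"claw": 0,"tx": 0,"ty": 0,"tz": 0.024,"spin": 0},
  {"claw": 0,"tx": 0,"ty": 0,"tz": 0.034,"spin": 0},
  {"claw": 0,"tx": 0,"ty": 0,"tz": 0.038,"spin": 0},
  {"claw": 0,"tx": 0,"ty": 0,"tz": 0.04,"spin": 0},
  {"claw": 0,"tx": 0,"ty": 0,"tz": 0.042,"spin": 0},
  {"claw": 0,"tx": 0,"ty": 0,"tz": 0.044,"spin": 0},
  {"claw": 0,"tx": 0,"ty": 0,"tz": 0.044,"spin": 0},
])

```text
time: 24.45
position: [0.43, 0.2514, 0.2912]
tool_rot: [-2.089, -2.347, 0.001]
ft_force: [-2.1, -1.3, 3.3]
grip_width: 0.005
```

>>> step_arm([
  {"claw": 0,"tx": 0,"ty": 0,"tz": 0.0015,"spin": 0},
  {"claw": 0,"tx": 0,"ty": 0,"tz": 0.003,"spin": 0},
  {"claw": 0,"tx": 0,"ty": 0,"tz": 0.0045,"spin": 0},
  {"claw": 0,"tx": 0,"ty": 0,"tz": 0.006,"spin": 0},
  {"claw": 0,"tx": 0,"ty": 0,"tz": 0.007,"spin": 0},
  {"claw": 0,"tx": 0,"ty": 0,"tz": 0.007,"spin": 0},
])

```text
time: 24.95
position: [0.4302, 0.2515, 0.2846]
tool_rot: [2.089, 2.346, -0.0]
ft_force: [-3.0, -2.2, 7.9]
grip_width: 0.002
```

>>> step_arm([
  {"claw": 0,"tx": 0,"ty": 0,"tz": 0.001,"spin": 0},
  {"claw": 0,"tx": 0,"ty": 0,"tz": 0.001,"spin": 0},
  {"claw": 0,"tx": 0,"ty": 0,"tz": 0.001,"spin": 0},
])

```text
time: 25.2
position: [0.4303, 0.2517, 0.2845]
tool_rot: [2.088, 2.346, -0.001]
ft_force: [-4.4, -2.9, 14.1]
grip_width: 0.011
```

>>> step_arm([
  {"claw": 0,"tx": 0,"ty": 0,"tz": 0.0008,"spin": 0},
  {"claw": 0,"tx": 0,"ty": 0,"tz": 0.0008,"spin": 0},
  {"claw": 0,"tx": 0,"ty": 0,"tz": 0.0008,"spin": 0},
])

```text
time: 25.45
position: [0.4303, 0.2519, 0.2845]
tool_rot: [2.088, 2.346, -0.001]
ft_force: [-8.0, -4.3, 21.8]
grip_width: 0.001
```

>>> step_arm([
  {"claw": 0,"tx": 0,"ty": 0,"tz": -0.005,"spin": 0},
  {"claw": 0,"tx": 0,"ty": 0,"tz": -0.012,"spin": 0},
  {"claw": 0,"tx": 0,"ty": 0,"tz": -0.025,"spin": 0},
  {"claw": 0,"tx": 0,"ty": 0,"tz": -0.05,"spin": 0},
  {"claw": 0,"tx": 0,"ty": 0,"tz": -0.08,"spin": 0},
  {"claw": 0,"tx": 0,"ty": 0,"tz": -0.11,"spin": 0},
  {"claw": 0,"tx": 0,"ty": 0,"tz": -0.13,"spin": 0},
  {"claw": 0,"tx": 0,"ty": 0,"tz": -0.13,"spin": 0},
])

```text
time: 26.12
position: [0.4312, 0.2526, 0.4172]
tool_rot: [2.086, 2.343, 0.012]
ft_force: [0.8, 1.1, 0.9]
grip_width: 0.005
```

>>> step_arm([
  {"claw": 0,"tx": -0.03,"ty": 0,"tz": 0,"spin": 0},
  {"claw": 0,"tx": -0.06,"ty": 0,"tz": 0,"spin": 0},
  {"claw": 0,"tx": -0.09,"ty": 0,"tz": 0,"spin": 0},
  {"claw": 0,"tx": -0.12,"ty": 0,"tz": 0,"spin": 0},
  {"claw": 0,"tx": -0.15,"ty": 0,"tz": 0,"spin": 0},
  {"claw": 0,"tx": -0.18,"ty": 0,"tz": 0,"spin": 0},
  {"claw": 0,"tx": -0.18,"ty": 0,"tz": 0,"spin": 0},
])

```text
time: 26.7
position: [0.4516, 0.0659, 0.4118]
tool_rot: [2.099, 2.336, -0.003]
ft_force: [-0.6, 0.2, 0.5]
grip_width: 0.005
```

```bash
python3 - <<'E'
from h import *
s=get_state();print(s["position"],s["grip_width"],s["ft_force"])
I={n:imaging.get_image(n) for n in("scene","top")}
a=cv2.resize(I["scene"][170:380,140:500],None,fx=2.2,fy=2.2,interpolation=2)
cv2.imwrite("pics/g7.png",a[:600,:792]);
E
```

```text
[0.45160112 0.06594405 0.41177707] 0.005072954010086315 [-0.58236868  0.18533717  0.46898499]
```

View pics/g7.png

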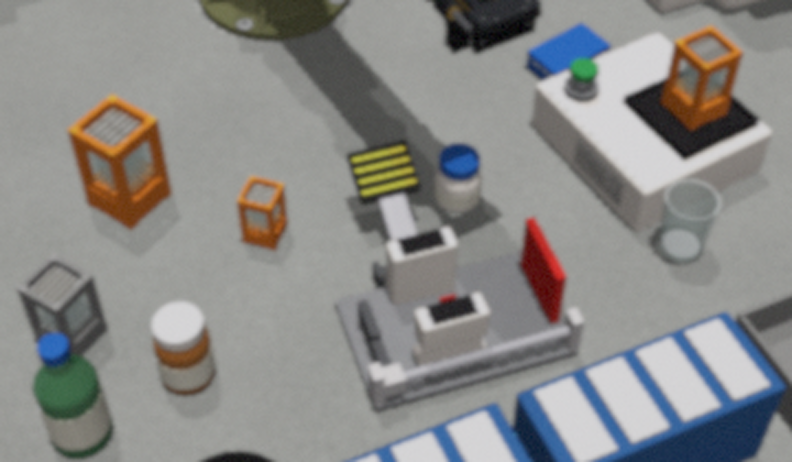

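The caddy is upright in the middle of the plate (698,105). The plunger (583,75) and treadle (383,170) are up, and the bystanders are standing where they were.

```bash
python3 -c "
from bench import workorder; print(workorder.close_job())"
```

```text
the job is handed in; nothing more can be done
None
```

The job is done and handed in at about 27 s of robot time, against the 72 s limit; no verdict was reported.

- **Reader:** I stood the middle-sized orange caddy in the channel and let go. Then I pressed the treadle to its stop, about 29 N with no further motion. A picture showed the caddy upright against the red stop, with the treadle back up.
- **Dryer:** I regripped the caddy, set it down inside the plate's rim with light contact (about 5 N) and let go. Then I pressed the plunger to its stop, about 22 N with no further motion at tip height 102 mm.
- **Last check:** The final scene picture shows the caddy upright mid-plate, and both treadle and plunger up. The bystanders stand where they were by eye; I did not measure their positions again. The arm is clear of everything, and the force reading is near zero.

**Disagreements:** The two cameras differed by about 4 mm on the reader's position in x, so I lowered into the channel at a compromise position. The force readings showed no contact with the cheeks. The caddy was gripped slightly higher at the stop (88 mm above its base) than at the first pick (82 mm).

I viewed 12 pictures, two over the budget of 10.

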